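# Clamp a pine block in a quick-release vise

## Task

Clamp the pine block in the bench vise: press and hold down the quick-release lever, slide the jaw up until the block sits snug and square between both jaws without ramming it, and let the lever spring back up. Then push the spokes of the screw handle round clockwise (seen from the handle end) until the block is held tight and the release tooth is locked in its rack, but not so hard that the wood is crushed; leave the other things on the bench alone.

Things in the scene. Friction and masses are not known exactly. Their poses are not given: they have to be found in the camera images.
- vise: grey bench vise fixed to the worktop, about 290 long, 110 wide. Origin: on the worktop at the vise's middle line; x runs along the slide axis toward the fixed jaw (away from the handle end), y to the left, z up. All offsets below are in this frame, in mm. Block bed at z 22. Total height of jaws 84, spokes reach up to z 122.
- fixed_jaw: fixed jaw of the vise (same origin and axes as the vise): upright steel-faced plate 90 wide; its clamping face is at x 60, looking to -x.
- block: loose pine block, 52 (x, the clamped way) by 58 (y) by 56 high, standing on the vise's bed between the jaws, a little turned and not touching them at the start. Origin at the centre of its underside. It turns square by itself when pushed against the fixed jaw. Dents if pushed with over 30 N by sliding the jaw, or clamped with over 90 N.
- pad: rubber-faced clamping pad at the front of the sliding jaw, 86 wide, z 30 to 82. Origin at worktop height below the middle of its clamping face, which looks to +x; axes as the vise's. Lies at vise x = -45 mm + jaw travel + 3.18 mm per rad of screw. Sprung: yields 1 mm per 50 N of clamping force.
- jaw (a joint): travel in m of the sliding jaw (carrying pad, lever and screw) toward the fixed jaw, 0 (open) to 0.070; friction 3 N. It slides only with the lever pressed. Else the lever's tooth (2 mm) stands in a 3.4 mm gap of the rack (6 mm pitch). After release the jaw may go back up to 6 mm until the tooth drops in; turning the screw against the block pushes it back so by itself.
- lever (a joint): quick-release lever on the right (-y) side of the sliding jaw, rad: 0 up with its tooth fully in the rack, grows as the cup is pressed down, 0.25 fully down (cup middle 10 mm lower, fore end 7). Tooth clear of the rack above 0.12; released but riding on top of a rack tooth it reads about 0.11. Spring at the cup: 2.5 N at 0, 6 N at 0.25, up to 4 N more while the jaw is pushed along.
- lever_cup (a point): middle of the floor of the lever's cup: a steel thumb rest, inside 40 along x by 36 along y, with lips 8 high fore and aft to push the jaw along by. Floor 52 mm above the worktop when released; the pivot (along y) is 40 mm nearer the fixed jaw, 16 mm lower. Lies 58 mm to the vise's -y side, 58 mm ahead of the spokes' plane.
- screw (a joint): turn of the clamping screw, rad, 0 to 4.6, clockwise seen from the handle end (top spoke moves to the vise's -y); pad advances 3.18 mm per rad. One of the four spokes points straight up at 0. Stays where left. Turning takes 0.32 N m free plus 0.0032 N m per N of clamping: 47 mm from the axis 6.8 N free, 8.8 N at 30 N clamping, 10.9 at 60, 12.9 at 90. Wanted: 30 to 90 N.
- screw_hub (a point): centre of the spoked handle, on the screw axis (along vise x, 66 mm above the worktop), on the vise's middle line, 105 mm behind the casting of the sliding jaw. Four spokes 90 degrees apart, 10 mm bars with 14 mm balls at the ends, reaching 56 mm from the axis, in one plane across the axis.
- milled_part: bystander: small milled aluminium part, 34x52x22, on the worktop left of the vise. Origin under its centre.
- plaster_block: bystander: plaster block with a bore, 60x55x40, left of the vise's fixed jaw. Origin under its centre.
- caliper: bystander: caliper lying flat, 69x190x13, right of the vise. Origin under its centre.
Mind the look-alikes: they are no part of the job. What is shaped like the block but pink or turquoise is not meant.

How it is judged (in metres and radians):
On the way, in this order (a step that is already met when the one before it is completed fails the run):
1. with the lever pressed, the jaw is slid up until the block is snug (2 N or more) between pad and fixed jaw (value of joint lever above 0.08 rad and contact force between each of pad, fixed_jaw and block above 2 N), for 0.1 s.
2. the lever is let go and its tooth has dropped into the rack (lever below 0.04) (value of joint lever below 0.04 rad), for 0.1 s.
At the end, for the whole second after the job is handed in: the block stands square (within 0.04 rad) and upright between pad and fixed jaw, clamped with 30 to 90 N, at rest; the lever is up with its tooth locked in the rack (below 0.04 rad) (contact force between pad and block between 30 and 90 N and contact force between fixed_jaw and block above 30 N and value of joint lever below 0.04 rad and angle between the x axis of block and the x axis of vise, either way round below 0.04 rad and angle between block's own z axis and vertical below 0.06 rad and linear speed of block below 0.01 m/s); the robot touches nothing.
It fails at once if the block is rammed or squeezed with more than 30 N while the lever is pressed (value of joint lever above 0.12 rad and contact force between pad and block above 30 N).
It fails at once if the block is crushed with more than 100 N (contact force between pad and block above 100 N).
It fails at once if a bystander is moved by more than 3 cm (distance of any of milled_part, plaster_block, caliper from where it was at the start of the episode above 0.03 m).
It also fails if it takes over 72 s, if anything falls off the work surface, if the arm or the gripper's body presses on something with over 40 N, if the wrist force passes 120 N, or if a joint passes its speed limit or range.

## Robot

A 7-joint arm with a two-finger parallel gripper is mounted at the origin on a cart in front of the work surface, level with it; the furniture and walls round the work are solid. World frame = base frame: x ahead of the robot, y to its left, z up, the work surface at z = 0. Lengths are in mm, angles in degrees, forces in N, time in s.
With the tool pointing down it reaches from about 425 to 825 mm from the base axis. Payload 3.6 kg.
Tool frame: the origin (TCP) lies between the finger pads; the fingertips stand 17 mm ahead of it and the grasp point (between the pads) lies 2 mm behind it; z points along the fingers, y is the line along which they close (so a half turn about z gives the same grasp; the last joint's range is limited). The gripper opens to 85 mm and grips with 20 to 120 N. Pads are 22 mm wide; open, the fingers measure 114 mm over their backs; the gripper's body (76 mm by 85 mm) begins 54 mm behind the grasp point. The pads swing forward as they close: fully open they stand 13 mm farther back than shut.
Start: joints at [73.367, 35.231, -0.722, 81.555, 0.464, 63.22, -2.315], TCP at [169.501, -627.482, 248.297] pointing down, gripper open.
Joint ranges: [-178.69, 178.69], [-17.37, 117.87], [-77.05, 75.6], [15.02, 138.74], [-78.02, 258.01], [0.78, 113.62], [-162.83, 162.83]. Speed limits (degrees/s): [159.86, 159.86, 180, 180, 180, 180, 180].

## Interface

Orientations are given as [roll, pitch, yaw] about the fixed x, y, z axes, in that order (R = Rz(yaw) Ry(pitch) Rx(roll)).
In Python, from cell import monitor, imaging, job gives the robot as it stands.
- The arm moves only by the shell command python3 -m pendant 'ROWS' [FORCE]. ROWS is text: rows parted by semicolons, each of 7 numbers parted by spaces: the shift along the world's x, y, z in units of 25 mm (1.0 is 25 mm), then the turn, a rotation vector about the world's x, y, z in units of 6 degrees (1.0 is 6 degrees), then the gripper's target within -1 to 1 (shut at 1, half-way at 0, fully open at -1). In form: tx ty tz rx ry rz claw; .... A call has exactly 5 rows; each row shifts and turns the commanded pose from where the row before left it; what a row does not reach is not made up. A row lasts 1/10 s, in which the tool goes at most 50 mm and 8.59 degrees, less where a joint would pass 70% of its speed; a pose out of reach is approached as far as the arm can. A call is refused whole if a number of a shift passes 1 or a number of a turn 1, either way. A call with a gripper value outside its range is refused whole. The fingers move at their own pace and stop on an object; FORCE is the grip in N (left out, the last holds). Time passes only in rows, so rows that do not move let the fingers close, or fill a call up. It gives the time, the measured TCP pose, the force, the opening and the grip force at its end, in the units of the state.
- monitor.get_state(): the state, without advancing time (a new reading comes with each control period).
- imaging.camera(name): name is "scene" or "side" or "wrist"; returns a dict with "img" (400x640x3 uint8, red, green, blue), "fx", "fy", "cx", "cy" (pixels), "world_to_cam" (4x4, takes a point from world to camera coordinates). Camera axes: x right, y up, looking along -z (the intrinsics and any distortion apply to the point x, -y, -z); pixel columns grow to the right and rows downward; lengths in mm; the calibration is good to about 2 mm. A picture is of the moment at which its call begins. There is no depth.
- job.hand_in(): hands the job in; it is judged then, once.
The state is a dict: "t": time; "joints": joint angles; "joint_velocities": joint speeds; "joint_efforts": joint torques, N m; "eef_pos": TCP position; "tool_rot": TCP orientation; "force": force on the tool from outside, world axes, zero at the start; "torque": the same for the moment, N m; "opening": finger opening in mm; "grasp_force": force on a finger pad.
Only numpy, scipy, OpenCV 4.12 (cv2) and the standard library are available. Lean on these libraries where they do the work, as an engineer would, in place of code of your own. Each camera call takes 0.05 s, during which the arm holds its last target. There are 200 camera calls.

## Working session

There is one attempt and no reset: what is moved stays moved. The work goes in short steps, Python scripts to look and compute and a shell command to move; the robot and the scene stay as the last step left them, time stands still between calls to the robot, and variables do not carry over. Pictures are saved under pics/ and viewed, at most 10 in all, crops included, and the job is handed in when it is done.

```bash
mkdir -p pics; python3 - <<'E'
from cell import monitor, imaging
import cv2,numpy as np
s=monitor.get_state();print({k:np.round(v,2).tolist() for k,v in s.items()})
for n in("scene","side"):
    c=imaging.camera(n);cv2.imwrite(f"pics/{n}0.png",c["img"][:,:,::-1])
    np.savez(f"pics/{n}0.npz",**c);print(n,c["fx"],c["fy"],c["cx"],c["cy"],[k for k in c],np.round(c["world_to_cam"],3).tolist())
E
```

```text
{'t': 0.0, 'joints': [73.37, 35.29, -0.72, 81.64, 0.46, 63.22, -2.31], 'joint_velocities': [-0.04, -0.09, 0.0, 0.06, 0.01, -0.05, 0.01], 'joint_efforts': [0.0, -46.92, 0.26, -17.1, 0.01, 0.01, 0.0], 'eef_pos': [169.28, -626.81, 247.14], 'tool_rot': [-179.85, 0.0, 15.12], 'force': [-0.13, -0.45, 0.27], 'torque': [0.03, -0.03, 0.03], 'grasp_force': 0.0, 'opening': 85.37}
scene 507.535305762537 507.535305762537 317.73214873084703 210.11414335920927 ['img', 'fx', 'fy', 'cx', 'cy', 'world_to_cam'] [[0.78, -0.626, -0.007, -679.21], [0.287, 0.347, 0.893, -51.477], [-0.557, -0.698, 0.45, -1264.128], [0.0, 0.0, 0.0, 1.0]]
side 460.538879386329 460.538879386329 319.050128183743 200.57380804241274 ['img', 'fx', 'fy', 'cx', 'cy', 'world_to_cam'] [[0.91, 0.414, -0.012, -321.611], [-0.315, 0.711, 0.629, 411.768], [0.269, -0.569, 0.777, -1307.943], [0.0, 0.0, 0.0, 1.0]]
```

View pics/scene0.png

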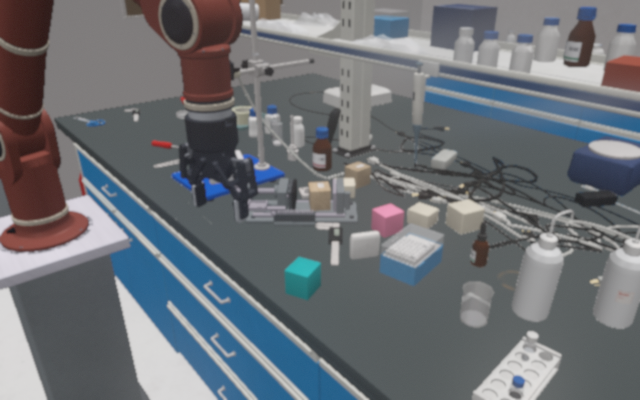

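View pics/side0.png

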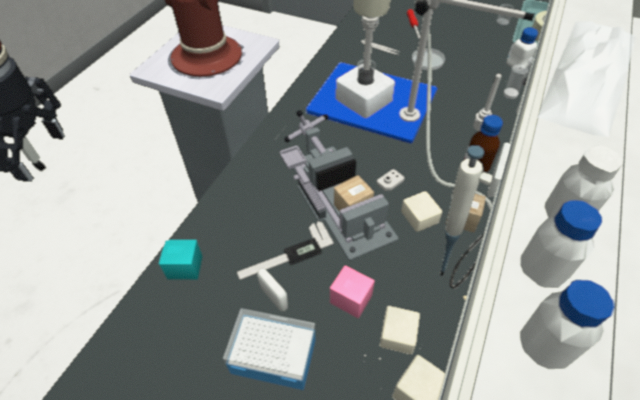

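```bash
cat >h.py <<'E'
import numpy as np,cv2
def load(n):
    return dict(np.load(f"pics/{n}.npz"))
def proj(c,P):
    P=np.atleast_2d(P);q=P@c["world_to_cam"][:3,:3].T+c["world_to_cam"][:3,3]
    return np.c_[c["cx"]+c["fx"]*q[:,0]/-q[:,2],c["cy"]-c["fy"]*q[:,1]/-q[:,2]]
def back(c,uv,z):
    R=c["world_to_cam"][:3,:3];t=c["world_to_cam"][:3,3];o=-R.T@t
    d=R.T@np.array([(uv[0]-c["cx"])/c["fx"],-(uv[1]-c["cy"])/c["fy"],-1]);return o+d*(z-o[2])/d[2]
E
python3 - <<'E'
from h import *
a=load("side0");b=load("scene0")
for uv,z in(((307,128),66),((365,215),84),((352,190),78),((330,165),84)): print(uv,back(a,uv,z).round(0))
for uv,z in(((319,190),78),((240,212),0)): print(uv,back(b,uv,z).round(0))
A=cv2.resize(a["img"][100:270,240:440],None,fx=4,fy=4,interpolation=cv2.INTER_CUBIC)[:600]
B=cv2.resize(b["img"][150:240,220:370],None,fx=5,fy=5,interpolation=cv2.INTER_CUBIC)
cv2.imwrite("pics/A.png",cv2.resize(a["img"][105:255,240:440],None,fx=4,fy=4,interpolation=2)[:,:,::-1]);cv2.imwrite("pics/B.png",B[:,:,::-1])
E
```

```text
(307, 128) [ 427. -224.   66.]
(365, 215) [ 633. -410.   84.]
(352, 190) [ 587. -359.   78.]
(330, 165) [ 525. -321.   84.]
(319, 190) [ 572. -379.   78.]
(240, 212) [ 429. -221.    0.]
```

View pics/A.png

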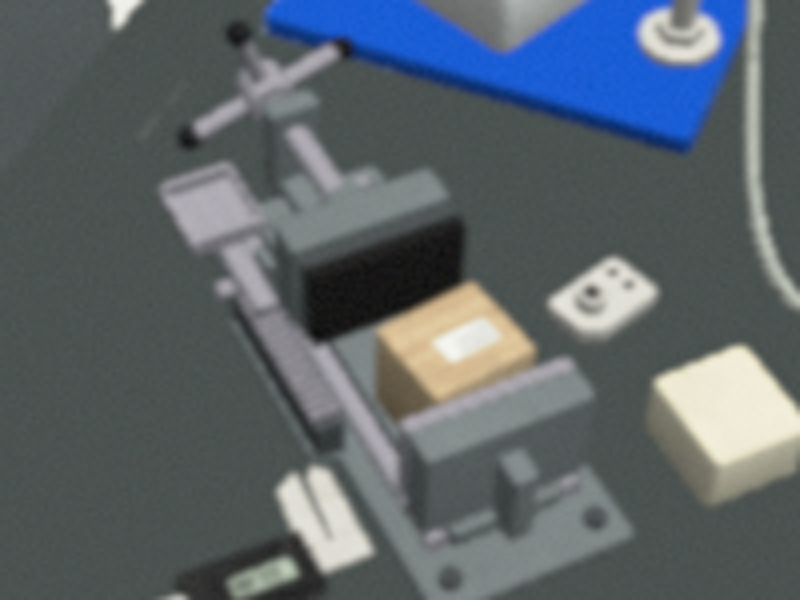

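View pics/B.png

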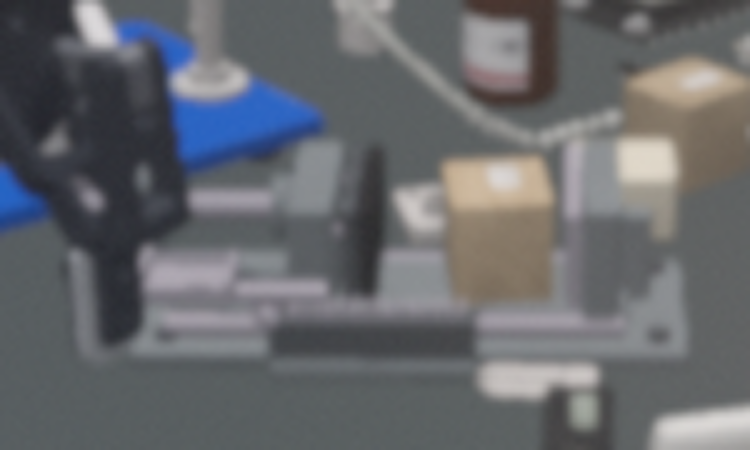

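```bash
cat >>h.py <<'E'
def v2w(p,P):
    P=np.atleast_2d(P).astype(float);c,s=np.cos(p[2]),np.sin(p[2])
    return np.c_[p[0]+c*P[:,0]-s*P[:,1],p[1]+s*P[:,0]+c*P[:,1],P[:,2]]
E
python3 - <<'E'
from h import *
from scipy.optimize import least_squares
a=load("side0");b=load("scene0")
def pts(p):
    x,h=p[3],p[4]
    A=[[60,-45,84],[60,45,84],[x,-43,82],[x,43,82],[x,-43,30],[h,0,66+49],[h,49,66],[h,-49,66],[h,0,66],[h+58,-58,52]]
    B=[[60,-45,84],[60,45,84],[x,43,82],[x,-43,30]]
    return v2w(p,A),v2w(p,B)
mA=np.array([[402,425],[572,360],[305,268],[462,215],[315,340],[238,33],[345,47],[188,137],[262,88],[213,208]])/4+[240,105]
mB=np.array([[566,215],[567,140],[378,145],[362,295]])/5+[220,150]
def f(p):
    A,B=pts(p);return np.r_[(proj(a,A)-mA).ravel(),(proj(b,B)-mB).ravel()]
r=least_squares(f,[540,-330,np.radians(-42),-45,-190],loss="soft_l1")
p=r.x;print(p.round(2),np.degrees(p[2]),r.cost);print(f(p).reshape(-1,2).round(1).tolist())
print("cup",v2w(p,[p[4]+58,-58,52]).round(1),"hub",v2w(p,[p[4],0,66]).round(1))
c,s=np.cos(p[2]),np.sin(p[2]);print("vx",c,s)
uv=np.array([[380,340],[430,400],[537,350],[472,284]])/4+[240,105]
Q=np.array([back(a,u,78) for u in uv]);m=Q.mean(0)-[p[0],p[1],0];print("block vise",c*m[0]+s*m[1],-s*m[0]+c*m[1],[np.degrees(np.arctan2(*(Q[(i+1)%4]-Q[i])[1::-1])).round(1) for i in range(4)])
E
```

```text
[ 571.1  -346.09   -0.7   -45.44 -191.53] -39.99915428711668 21.404999627232357
[[-0.1, -0.6], [-0.2, -0.9], [0.6, 1.0], [-0.3, 0.4], [-1.5, 0.0], [5.9, -3.1], [-0.1, 4.2], [-1.3, -5.0], [0.7, 0.5], [-0.4, 0.3], [1.1, -1.7], [0.6, -0.9], [-1.4, -1.0], [0.2, 1.2]]
cup [[ 431.5 -304.7   52. ]] hub [[ 424.4 -223.    66. ]]
vx 0.7660539308855472 -0.6427763024371708
block vise 23.9946667881835 2.416870849277487 [np.float64(-34.2), np.float64(54.3), np.float64(148.4), np.float64(-117.8)]
```

```bash
python3 - <<'E'
from h import *
from scipy.optimize import least_squares
a=load("side0");b=load("scene0");p=[571.1,-346.1,np.radians(-40),-45.4]
m=np.array([[238,33],[345,47],[188,137],[262,88]])/4+[240,105]
def f(q):
    P=[[q[1],-49*np.sin(q[0]+k),66+49*np.cos(q[0]+k)] for k in(0,-np.pi/2,np.pi/2)]+[[q[1],0,66]]
    return (proj(a,v2w(p,P))-m).ravel()
r=least_squares(f,[.2,-191]);q=r.x;print(q,np.degrees(q[0]),f(q).round(1))
print("cup",v2w(p,[q[1]+58,-58,52]).round(1),"hub",v2w(p,[q[1],0,66]).round(1))
for n,u,z in(("stand base",(411,115),5),("whitebox",(365,90),40)):print(n,back(a,u,z).round(0))
print("stand scene",back(b,(262,165),5).round(0))
E
python3 -m pendant '1 1 0 0 0 -1 1;1 1 0 0 0 -1 1;1 1 0 0 0 -1 1;1 1 0 0 0 -1 1;1 1 0 0 0 -1 1' 40
```

```text
[   0.28944998 -190.88055193] 16.584262050662065 [ 0.  -0.2 -0.8 -0.2  0.1 -0.3  0.8  0.7]
cup [[ 432.  -305.1   52. ]] hub [[ 424.9 -223.4   66. ]]
stand base [610. -18.   5.]
whitebox [485. -15.  40.]
stand scene [653.  15.   5.]
t: 0.6
eef_pos: [295.2, -501.1, 247.8]
tool_rot: [-179.9, 0.0, -15.1]
force: [0.4, -0.2, 0.8]
opening: 12.3
grasp_force: 0.0
```

```bash
python3 -m pendant '1 1 -0.5 0 0 -1 1;1 1 -0.5 0 0 -1 1;1 1 -1 0 0 -1 1;1 1 -1 0 0 -1 1;1 1 -1 0 0 -0.15 1'; python3 -m pendant '0.48 1 -0.5 0 0 0 1;0 1 -0.5 0 0 0 1;0 0.84 0 0 0 0 1;0 0 0 0 0 0 1;0 0 0 0 0 0 1'
python3 - <<'E'
from cell import monitor,imaging
from h import *
for n in("side","wrist"):
    c=imaging.camera(n);np.savez(f"pics/{n}1.npz",**c)
a=load("side1");w=load("wrist1")
print(proj(a,[[432,-305,52]]))
A=cv2.resize(a["img"][105:225,240:400],None,fx=4,fy=4,interpolation=2)
cv2.imwrite("pics/A1.png",A[:,:,::-1]);cv2.imwrite("pics/W1.png",w["img"][:,:,::-1])
E
```

```text
t: 1.1
eef_pos: [420.4, -376.1, 147.2]
tool_rot: [180.0, 0.0, -39.9]
force: [0.8, -0.2, 0.4]
opening: 0.2
grasp_force: 0.0
t: 1.6
eef_pos: [431.7, -306.9, 123.3]
tool_rot: [180.0, -0.0, -39.7]
force: [0.4, -0.8, 0.3]
opening: -0.5
grasp_force: 0.0
[[293.02306269 157.44679618]]
```

View pics/A1.png

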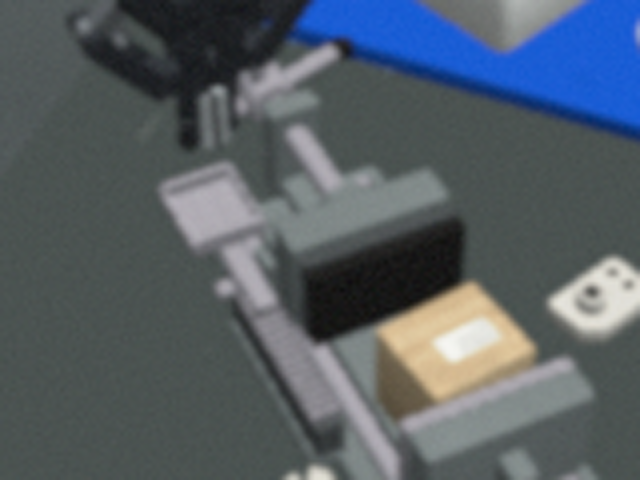

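View pics/W1.png

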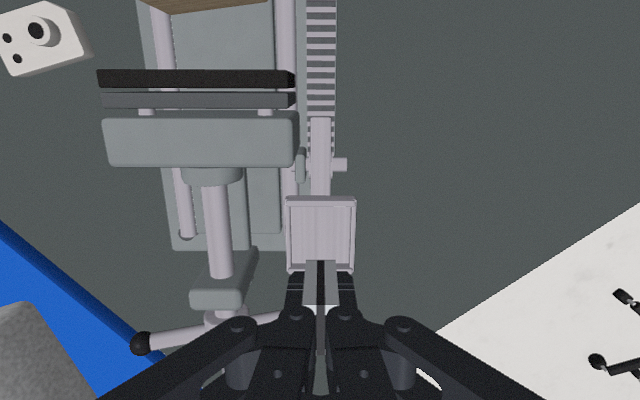

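```bash
python3 - <<'E'
from h import *
w=load("wrist1");p=[571.1,-346.1,np.radians(-40)]
for u in((288,200),(355,200),(290,268),(356,270)):print(back(w,u,57).round(1))
print(proj(w,[[432,-305,52],*v2w(p,[[-133+20,-58,60],[-133-20,-58,60]])]).round(0))
# yaw check: rear guide rods / pad face edge at z~82 and hub
q=[back(w,u,82) for u in((97,70),(294,72))];print(q,np.degrees(np.arctan2(*(q[1]-q[0])[1::-1])))
E
```

```text
[ 460.2 -306.9   57. ]
[ 435.2 -336.8   57. ]
[ 426.1 -278.3   57. ]
[ 398.6 -309.    57. ]
[[317. 233.]
 [317. 206.]
 [317. 268.]]
[array([ 565.60923647, -288.93287035,   82.        ]), array([ 508.43052828, -356.17208684,   82.        ])] -130.3770868043216
```

```bash
python3 -m pendant '0 0 -0.8 0 0 0 1;0 0 -0.8 0 0 0 1;0 0 -0.3 0 0 0 1;0 0 -0.15 0 0 0 1;0 0 -0.1 0 0 0 1'; python3 -m pendant '0 0 -0.1 0 0 0 1;0 0 -0.1 0 0 0 1;0 0 -0.05 0 0 0 1;0 0 -0.05 0 0 0 1;0 0 0 0 0 0 1';python3 -m pendant '0 0 -0.08 0 0 0 1;0 0 -0.04 0 0 0 1;0 0 0 0 0 0 1;0 0 0 0 0 0 1;0 0 0 0 0 0 1'
```

```text
t: 2.2
eef_pos: [431.6, -307.4, 69.7]
tool_rot: [180.0, -0.1, -39.8]
force: [-0.7, -0.5, 0.4]
opening: -0.0
grasp_force: 0.0
t: 2.7
eef_pos: [430.6, -306.4, 62.8]
tool_rot: [180.0, 0.1, -39.8]
force: [-3.4, 0.5, 6.0]
opening: 0.1
grasp_force: 3.4
t: 3.2
eef_pos: [431.5, -307.1, 60.7]
tool_rot: [180.0, -0.1, -39.8]
force: [-2.5, 1.1, 9.0]
opening: -0.2
grasp_force: 4.7
```

```bash
for i in 1; do python3 -m pendant '0.15 -0.13 0 0 0 0 1;0.15 -0.13 0 0 0 0 1;0.15 -0.13 0 0 0 0 1;0.15 -0.13 0 0 0 0 1;0.15 -0.13 0 0 0 0 1'; python3 -m pendant '0.15 -0.13 0 0 0 0 1;0.15 -0.13 0 0 0 0 1;0.15 -0.13 0 0 0 0 1;0.08 -0.07 0 0 0 0 1;0 0 0 0 0 0 1'; done
python3 - <<'E'
from cell import monitor,imaging
from h import *
c=imaging.camera("wrist");np.savez("pics/wrist2.npz",**c);cv2.imwrite("pics/W2.png",c["img"][:,:,::-1])
print(monitor.get_state()["force"])
E
```

```text
t: 3.7
eef_pos: [450.2, -322.8, 60.7]
tool_rot: [-180.0, -0.0, -39.8]
force: [-2.7, 2.2, 9.3]
opening: -0.3
grasp_force: 4.9
t: 4.2
eef_pos: [463.2, -333.8, 60.7]
tool_rot: [-180.0, 0.1, -39.8]
force: [-3.4, 2.2, 10.9]
opening: 0.1
grasp_force: 5.3
[-3.84290578  1.74529356  9.78790179]
```

View pics/W2.png

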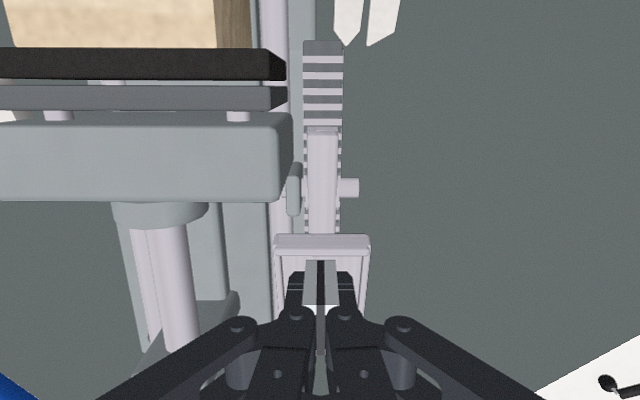

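```bash
python3 - <<'E'
from h import *
p=[571.1,-346.1,np.radians(-40)];c,s=np.cos(p[2]),np.sin(p[2])
def iv(P):d=P-np.r_[p[0],p[1],0];return np.round([c*d[0]+s*d[1],-s*d[0]+c*d[1]],1)
for n,L in(("wrist1",[((97,70),82),((294,72),82),((210,4),78),((288,200),60),((355,200),60)]),("wrist2",[((270,47),82),((20,47),82),((120,47),78),((278,238),57),((368,238),57)])):
    w=load(n);print(n,[iv(back(w,u,z)).tolist() for u,z in L])
E
```

```text
wrist1 [[-41.0, 40.3], [-41.5, -48.0], [-13.9, -11.9], [-109.2, -41.6], [-109.1, -79.9]]
wrist2 [[3.7, -45.3], [3.4, 23.3], [3.9, -2.1], [-65.0, -42.2], [-64.9, -78.8]]
```

```bash
for i in 1; do python3 -m pendant '0.03 -0.025 0 0 0 0 1;0.03 -0.025 0 0 0 0 1;0.03 -0.025 0 0 0 0 1;0 0 0 0 0 0 1;0 0 0 0 0 0 1'|sed -n '2p;4p'; python3 -m pendant '0.03 -0.025 0 0 0 0 1;0 0 0 0 0 0 1;0.03 -0.025 0 0 0 0 1;0 0 0 0 0 0 1;0 0 0 0 0 0 1'|sed -n '2p;4p'; done
```

```text
eef_pos: [463.4, -333.9, 60.6]
force: [-6.3, 5.6, 14.2]
eef_pos: [463.5, -334.0, 60.5]
force: [-8.6, 7.0, 16.3]
```

```bash
python3 - <<'E'
from cell import monitor,imaging
from h import *
c=imaging.camera("side");s=monitor.get_state();print(s["force"].__class__,np.round(s["force"],1),np.round(s["torque"],2))
A=cv2.resize(c["img"][125:235,270:410],None,fx=5,fy=5,interpolation=2)
w=imaging.camera("wrist")["img"]
A=np.hstack([A[:, :500],cv2.resize(w[:,:360],None,fx=.82,fy=.82)[:550]]) if 0 else A
cv2.imwrite("pics/A3.png",A[:,:,::-1]);np.savez("pics/side3.npz",**c)
E
```

```text
<class 'numpy.ndarray'> [-7.9  6.9 16.8] [ 1.49  1.81 -0.02]
```

View pics/A3.png

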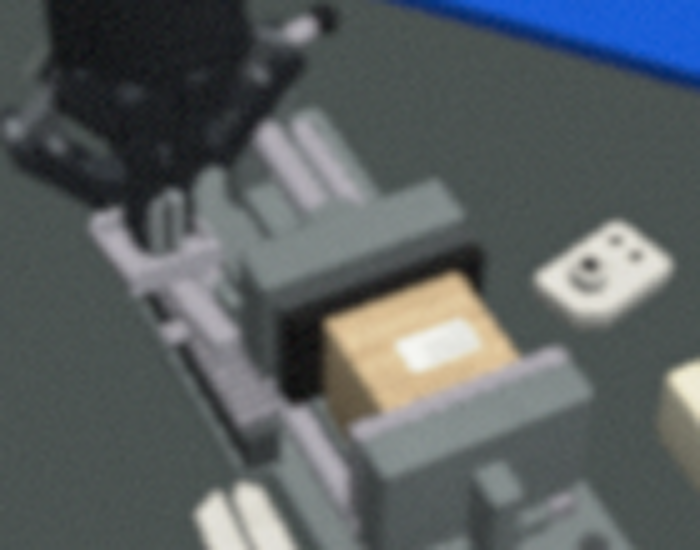

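```bash
python3 - <<'E'
from h import *
p=[571.1,-346.1,np.radians(-40)];c,s=np.cos(p[2]),np.sin(p[2])
w=load("side3")
def iv(u,z):
    P=back(w,np.array(u)/5+[270,125],z);d=P-np.r_[p[0],p[1],0];return np.round([c*d[0]+s*d[1],-s*d[0]+c*d[1]],1)
for u,z in(((281,315),82),((478,245),82),((327,322),78),((460,272),78),((522,355),78),((352,432),84),((568,350),84)):print(u,iv(u,z))
E
```

```text
(281, 315) [ -2.3 -43.5]
(478, 245) [-0.7 41.9]
(327, 322) [  5.6 -27.7]
(460, 272) [ 5.6 30.7]
(522, 355) [52.9 31.4]
(352, 432) [ 61.4 -45.7]
(568, 350) [62.5 45.3]
```

```bash
python3 -m pendant '0.03 -0.025 0 0 0 0 1;0.03 -0.025 0 0 0 0 1;0 0 0 0 0 0 1;0 0 0 0 0 0 1;0 0 0 0 0 0 1'|sed -n '2p;4p'; python3 - <<'E'
from cell import imaging
from h import *
p=[571.1,-346.1,np.radians(-40)]
w=imaging.camera("wrist");np.savez("pics/wrist4.npz",**w)
d=np.abs(w["img"].astype(int)-load("wrist2")["img"]).mean(2);print(d.mean(),d[:100,:300].mean())
print(proj(w,v2w(p,[[60,-45,84],[8,-43,82],[8,0,82],[0,-43,82]])).round(0))
E
```

```text
eef_pos: [463.7, -334.2, 60.5]
force: [-10.7, 7.9, 18.8]
4.77534375 11.097366666666666
[[ 254. -242.]
 [ 260.   32.]
 [  99.   32.]
 [ 261.   65.]]
```

```bash
python3 - <<'E'
from h import *
for n in("wrist2","wrist4"):
    g=load(n)["img"].mean(2);print(n,[(c,g[30:125:3,c].astype(int).tolist()) for c in(60,150)]);print([int(x) for x in g[225:300:3,300]])
cv2.imwrite("pics/W4.png",cv2.resize(np.vstack([load("wrist2")["img"][:300,:400],load("wrist4")["img"][:300,:400]]),(400,600))[:,:,::-1])
E
```

```text
wrist2 [(60, [202, 206, 203, 201, 200, 204, 54, 53, 50, 50, 48, 53, 52, 50, 54, 45, 18, 105, 98, 116, 115, 112, 113, 111, 111, 110, 104, 179, 185, 188, 164, 104]), (150, [203, 207, 203, 200, 204, 208, 78, 50, 50, 49, 51, 54, 54, 50, 49, 48, 24, 166, 170, 114, 110, 111, 114, 111, 112, 110, 106, 121, 103, 106, 108, 105])]
[166, 164, 167, 150, 164, 171, 167, 171, 187, 195, 172, 201, 202, 200, 202, 210, 46, 50, 47, 43, 44, 40, 44, 46, 40]
wrist4 [(60, [200, 204, 208, 203, 201, 201, 202, 50, 51, 53, 55, 54, 52, 51, 51, 52, 50, 66, 108, 68, 117, 111, 110, 112, 111, 111, 108, 102, 167, 172, 178, 114]), (150, [200, 204, 206, 202, 198, 203, 207, 76, 48, 48, 50, 48, 52, 57, 51, 48, 53, 59, 172, 70, 115, 116, 112, 111, 114, 111, 115, 111, 102, 102, 105, 112])]
[163, 166, 168, 137, 164, 168, 165, 166, 172, 197, 200, 198, 202, 202, 201, 211, 43, 47, 47, 34, 47, 46, 37, 44, 36]
```

View pics/W4.png

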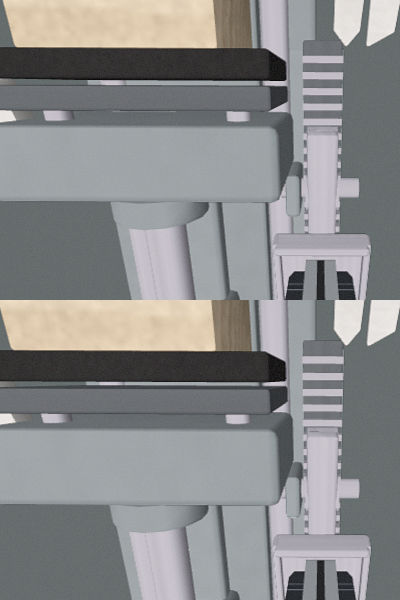

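```bash
python3 -m pendant '0 0 0.15 0 0 0 1;0 0 0.2 0 0 0 1;0 0 0.3 0 0 0 1;-0.08 0.06 0.6 0 0 0 1;0 0 0.8 0 0 0 1'|sed -n '2p;4p'; python3 -m pendant '0 0 0.8 0 0 0 1;0 0 0.4 0 0 0 1;0 0 0 0 0 0 1;0 0 0 0 0 0 1;0 0 0 0 0 0 1'|sed -n '2p;4p'; python3 - <<'E'
from cell import imaging
from h import *
for n in("wrist","side"):
    w=imaging.camera(n);np.savez(f"pics/{n}5.npz",**w)
    cv2.imwrite(f"pics/{n}5.png",w["img"][:,:,::-1])
E
```

```text
eef_pos: [466.7, -337.1, 111.0]
force: [1.1, -0.7, 0.8]
eef_pos: [466.3, -336.7, 139.3]
force: [0.4, 0.2, -0.1]
```

View pics/wrist5.png

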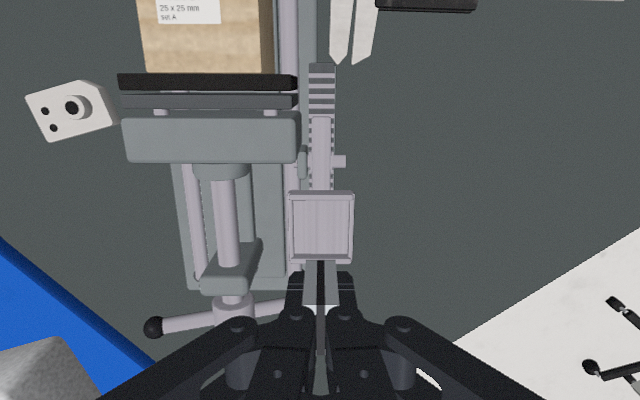

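```bash
python3 - <<'E'
from h import *
p=[571.1,-346.1,np.radians(-40)];c,s=np.cos(p[2]),np.sin(p[2])
def iv(P):d=P-np.r_[p[0],p[1],0];return np.round([c*d[0]+s*d[1],-s*d[0]+c*d[1]],1)
w=load("wrist5")
for u,z in(((119,74),82),((297,76),82),((290,192),60),((353,192),60),((355,262),60),((153,327),80),((233,305),72)):print(u,iv(back(w,u,z)))
a=load("side5")
from scipy.optimize import least_squares
# +y ball and hub by dark-blob near prediction
h=-190.9+49
for t in(.29,):
  print(proj(a,v2w(p,[[h,-49*np.sin(t+k),66+49*np.cos(t+k)] for k in(0,-np.pi/2,np.pi/2)]+[[h,0,66]])).round(0))
  print(proj(w,v2w(p,[[h,-49*np.sin(t+k),66+49*np.cos(t+k)] for k in(0,-np.pi/2,np.pi/2)]+[[h,0,66]])).round(0))
E
```

```text
(119, 74) [ 2.6 39.5]
(297, 76) [  2.  -47.9]
(290, 192) [-64.4 -41.1]
(353, 192) [-64.2 -79.8]
(355, 262) [-112.4  -82.8]
(153, 327) [-148.7   46.9]
(233, 305) [-137.6   -3.2]
[[309. 127.]
 [335. 130.]
 [296. 153.]
 [316. 142.]]
[[236. 357.]
 [151. 318.]
 [302. 293.]
 [231. 305.]]
```

```bash
python3 -m pendant '0 0 1 0 0 1 1;0 0 1 0 0 1 1;0 0.5 0 0 0 1 1;0 0.7 0 0 0 1 1;0.2 0.7 0 0 0 1 1'|sed -n '2,4p'; python3 -m pendant '0 0.7 0 0 0 1 1;0 0.7 0 0 0 1 1;0 0.67 0 0 0 1 1;0 0 0 0 0 1 1;0 0 0 0 0 1 1'|sed -n '2,4p';  python3 -m pendant '0 0 0 0 0 1 1;0 0 0 0 0 1 1;0 0 0 0 0 1 1;0 0 0 0 0 1 1;0 0 0 0 0 1 1'|sed -n '2,4p'
python3 - <<'E'
from cell import imaging,monitor
from h import *
s=monitor.get_state();print(np.round(s["joints"],1),np.round(s["force"],1))
w=imaging.camera("wrist");np.savez("pics/wrist6.npz",**w)
a=imaging.camera("side");np.savez("pics/side6.npz",**a)
p=[571.1,-346.1,np.radians(-40)]
t=.29;h=-146.4
B=v2w(p,[[h,-3-49*np.sin(t+k),66+49*np.cos(t+k)] for k in(0,-np.pi/2,np.pi/2)]+[[h,-3,66]])
for n,c in(("w",w),("s",a)):
    u=proj(c,B);print(n,u.round(0).tolist())
    g=cv2.GaussianBlur(c["img"].mean(2),(5,5),0)
    for q in u[:3]:
        x,y=q.astype(int);r=14 if n=="w" else 5
        if 20<x<620 and 20<y<380:
            k=g[y-r:y+r+1,x-r:x+r+1];m=k<45;ys,xs=np.nonzero(m);print(q.round(),m.sum(),(xs.mean()+x-r,ys.mean()+y-r) if m.any() else k.min())
E
```

```text
eef_pos: [470.8, -289.4, 189.9]
tool_rot: [-180.0, 0.1, -9.6]
force: [0.7, 0.2, -0.5]
eef_pos: [471.6, -237.0, 189.7]
tool_rot: [-179.9, 0.0, 20.5]
force: [-0.4, -0.9, -0.2]
eef_pos: [471.4, -237.9, 189.6]
tool_rot: [-179.9, 0.0, 50.4]
force: [0.2, -0.8, -0.4]
[ 33.   29.  -12.7 105.7   8.4  46.3 -23.6] [ 0.2 -0.8 -0.4]
w [[319.0, 278.0], [320.0, 176.0], [319.0, 274.0], [319.0, 230.0]]
[319. 278.] 166 (np.float64(320.3072289156627), np.float64(277.72289156626505))
[320. 176.] 207 (np.float64(317.56038647342996), np.float64(174.43961352657004))
[319. 274.] 156 (np.float64(320.3076923076923), np.float64(275.11538461538464))
s [[307.0, 126.0], [333.0, 129.0], [294.0, 152.0], [314.0, 141.0]]
[307. 126.] 13 (np.float64(307.38461538461536), np.float64(125.61538461538461))
[333. 129.] 2 (np.float64(335.0), np.float64(128.5))
[294. 152.] 7 (np.float64(294.0), np.float64(152.0))
```

```bash
python3 -m pendant '0 0 -1 0 0 0 1;0 0 -1 0 0 0 1;0 0 -0.5 0 0 0 1;-0.2 -0.24 0 0 0 0 1;-0.1 -0.12 0 0 0 0 1'|sed -n '2,4p'; python3 -m pendant '-0.06 -0.07 0 0 0 0 1;-0.06 -0.07 0 0 0 0 1;-0.06 -0.07 0 0 0 0 1;0 0 0 0 0 0 1;0 0 0 0 0 0 1'|sed -n '2,4p'
```

```text
eef_pos: [463.9, -247.9, 128.0]
tool_rot: [180.0, 0.0, 50.1]
force: [-0.1, -0.4, 0.5]
eef_pos: [460.3, -252.0, 128.2]
tool_rot: [179.9, -0.0, 50.2]
force: [0.1, 0.3, 0.1]
```

```bash
cat >f.py <<'E'
from cell import monitor
import numpy as np
s=monitor.get_state();e=s["eef_pos"];f=s["force"]
y=(e[0]-457.1)*.643+(e[1]+254.3)*.766;x=(e[0]-457.1)*.766-(e[1]+254.3)*.643;z=e[2]-17-66
c=np.array([y-11,z]);r=np.hypot(*c);th=np.degrees(np.arctan2(-c[0],c[1])+np.arcsin(min(1,5/r)))
F=np.array([f[0]*.643+f[1]*.766,f[2]]);T=-(c[0]*F[1]-c[1]*F[0])
print(f"t {s['t']:.1f} x {x:.1f} y {y:.1f} z {e[2]:.1f} th {th:.0f} r {r:.0f} Fy {F[0]:.1f} Fz {F[1]:.1f} Fx {f[0]*.766-f[1]*.643:.1f} torque {T/1000:.2f}")
E
python3 -m pendant '-0.06 -0.07 -0.03 0 0 0 1;-0.06 -0.07 -0.03 0 0 0 1;-0.06 -0.07 -0.03 0 0 0 1;-0.06 -0.07 -0.03 0 0 0 1;-0.06 -0.07 -0.03 0 0 0 1' >/dev/null; python3 f.py;python3 -m pendant '-0.05 -0.06 -0.05 0 0 0 1;-0.05 -0.06 -0.05 0 0 0 1;-0.05 -0.06 -0.05 0 0 0 1;-0.05 -0.06 -0.05 0 0 0 1;-0.05 -0.06 -0.05 0 0 0 1' >/dev/null; python3 f.py
```

```text
t 10.1 x 1.0 y -4.8 z 125.2 th 27 r 45 Fy 5.2 Fz 6.9 Fx -1.1 torque 0.33
t 10.6 x 0.5 y -15.1 z 118.7 th 43 r 44 Fy 4.5 Fz 6.2 Fx -1.7 torque 0.32
```

```bash
python3 -m pendant '-0.045 -0.054 -0.06 0 0 0 1;-0.045 -0.054 -0.06 0 0 0 1;-0.045 -0.054 -0.065 0 0 0 1;-0.04 -0.05 -0.065 0 0 0 1;-0.04 -0.05 -0.07 0 0 0 1' >/dev/null; python3 f.py;python3 -m pendant '-0.035 -0.042 -0.075 0 0 0 1;-0.03 -0.04 -0.08 0 0 0 1;-0.03 -0.035 -0.08 0 0 0 1;-0.025 -0.03 -0.085 0 0 0 1;-0.025 -0.03 -0.09 0 0 0 1' >/dev/null; python3 f.py
```

```text
t 11.1 x 0.5 y -23.2 z 110.5 th 58 r 44 Fy 5.5 Fz 5.9 Fx -2.0 torque 0.35
t 11.6 x 0.3 y -29.7 z 100.5 th 73 r 44 Fy 4.6 Fz 9.3 Fx -3.3 torque 0.46
```

```bash
python3 -m pendant '-0.015 -0.018 -0.07 0 0 0 1;-0.012 -0.015 -0.07 0 0 0 1;0 0 0 0 0 0 1;0 0 0 0 0 0 1;0 0 0 0 0 0 1' >/dev/null; python3 f.py;python3 -m pendant '-0.01 -0.01 -0.07 0 0 0 1;-0.01 -0.01 -0.07 0 0 0 1;0 0 0 0 0 0 1;0 0 0 0 0 0 1;0 0 0 0 0 0 1' >/dev/null; python3 f.py
```

```text
t 12.1 x 0.2 y -31.3 z 97.0 th 78 r 45 Fy 3.5 Fz 8.4 Fx -2.0 torque 0.40
t 12.6 x 0.0 y -32.3 z 93.5 th 83 r 45 Fy 2.4 Fz 8.8 Fx -2.8 torque 0.41
```

```bash
python3 -m pendant '-0.005 -0.006 -0.08 0 0 0 1;-0.005 -0.006 -0.08 0 0 0 1;0 0 0 0 0 0 1;0 0 0 0 0 0 1;0 0 0 0 0 0 1' >/dev/null; python3 f.py;python3 -m pendant '0 0 -0.08 0 0 0 1;0 0 -0.08 0 0 0 1;0 0 0 0 0 0 1;0 0 0 0 0 0 1;0 0 0 0 0 0 1' >/dev/null; python3 f.py
```

```text
t 13.1 x -0.1 y -33.2 z 89.6 th 88 r 45 Fy 1.4 Fz 9.1 Fx -2.9 torque 0.41
t 13.6 x -0.3 y -33.7 z 85.9 th 93 r 45 Fy 2.1 Fz 13.2 Fx -5.0 torque 0.60
```

```bash
python3 -m pendant '0 0 0.5 0 0 0 1;0 0 1 0 0 0 1;0 0 1 0 0 0 1;0 0 1 0 0 0 1;0.44 0.52 0.5 0 0 0 1' >/dev/null; python3 -m pendant '0.6 0.7 0 0 0 0 1;0.5 0.6 0 0 0 0 1;0 0 0 0 0 0 1;0 0 0 0 0 0 1;0 0 0 0 0 0 1' >/dev/null; python3 f.py
python3 - <<'E'
from cell import imaging
from h import *
p=[571.1,-346.1,np.radians(-40)]
c=imaging.camera("wrist");a=imaging.camera("side");np.savez("pics/wrist7.npz",**c);np.savez("pics/side7.npz",**a)
g=cv2.GaussianBlur(c["img"].mean(2),(5,5),0)
for h in(-146.4,-150):
  for t in(-5,0,5,10):
    th=np.radians(t);B=v2w(p,[[h,-3-49*np.sin(th+k),66+49*np.cos(th+k)] for k in(0,-np.pi/2)]);print(h,t,proj(c,B).round(0).tolist(),proj(a,B).round(1).tolist())
m=(g<45).astype(np.uint8);m[330:]=0
n,l,s,ce=cv2.connectedComponentsWithStats(m)
print([(s[i].tolist(),ce[i].round(1).tolist()) for i in range(1,n) if s[i][4]>60])
E
```

```text
t 14.6 x 0.9 y 23.4 z 184.4 th -4 r 102 Fy -0.5 Fz 0.7 Fx -0.8 torque -0.06
-146.4 -5 [[318.0, 260.0], [319.0, 171.0]] [[315.0, 122.9], [333.9, 135.3]]
-146.4 0 [[318.0, 266.0], [319.0, 172.0]] [[313.1, 123.4], [334.0, 133.8]]
-146.4 5 [[318.0, 272.0], [319.0, 174.0]] [[311.2, 124.1], [334.0, 132.4]]
-146.4 10 [[318.0, 277.0], [319.0, 176.0]] [[309.4, 124.9], [333.7, 131.0]]
-150 -5 [[313.0, 260.0], [314.0, 171.0]] [[314.3, 121.8], [333.2, 134.3]]
-150 0 [[313.0, 266.0], [314.0, 172.0]] [[312.4, 122.4], [333.3, 132.8]]
-150 5 [[313.0, 272.0], [314.0, 174.0]] [[310.5, 123.0], [333.2, 131.3]]
-150 10 [[313.0, 277.0], [314.0, 176.0]] [[308.7, 123.9], [333.0, 130.0]]
[([305, 163, 17, 16, 190], [312.7, 170.9]), ([496, 170, 42, 123, 1239], [520.8, 229.4]), ([490, 180, 25, 109, 714], [502.0, 233.0]), ([317, 261, 7, 44, 258], [320.3, 283.6]), ([289, 264, 15, 19, 148], [296.9, 276.5]), ([338, 272, 14, 11, 132], [344.2, 277.3]), ([213, 291, 103, 39, 1496], [277.9, 317.7]), ([326, 291, 103, 39, 1478], [362.7, 317.8]), ([499, 298, 16, 32, 197], [505.9, 313.8])]
```

```bash
python3 -m pendant '-0.06 0.05 -0.8 0 0 0 1;0 0 -0.8 0 0 0 1;0 0 -0.6 0 0 0 1;-0.1 -0.12 0 0 0 0 1;-0.08 -0.1 0 0 0 0 1'>/dev/null; python3 f.py; python3 -m pendant '-0.05 -0.06 0 0 0 0 1;-0.05 -0.06 0 0 0 0 1;-0.05 -0.06 0 0 0 0 1;0 0 0 0 0 0 1;0 0 0 0 0 0 1'>/dev/null; python3 f.py;  python3 -m pendant '-0.05 -0.06 -0.01 0 0 0 1;-0.05 -0.06 -0.01 0 0 0 1;-0.05 -0.06 -0.01 0 0 0 1;0 0 0 0 0 0 1;0 0 0 0 0 0 1'>/dev/null; python3 f.py
```

```text
t 15.2 x -0.8 y 17.2 z 129.6 th -1 r 47 Fy -0.3 Fz 0.4 Fx -0.5 torque -0.02
t 15.7 x -0.4 y 15.0 z 130.3 th 1 r 47 Fy 5.6 Fz -0.5 Fx 0.8 torque 0.27
t 16.2 x -0.3 y 11.9 z 130.2 th 5 r 47 Fy 9.7 Fz 2.5 Fx -1.7 torque 0.46
```

```bash
python3 -m pendant '-0.05 -0.06 -0.01 0 0 0 1;0 0 0 0 0 0 1;0 0 0 0 0 0 1;0 0 0 0 0 0 1;0 0 0 0 0 0 1'>/dev/null; python3 f.py;  python3 -m pendant '-0.05 -0.06 -0.02 0 0 0 1;0 0 0 0 0 0 1;0 0 0 0 0 0 1;0 0 0 0 0 0 1;0 0 0 0 0 0 1'>/dev/null; python3 f.py
python3 - <<'E'
from cell import imaging
from h import *
c=imaging.camera("wrist");np.savez("pics/wrist8.npz",**c)
g=cv2.GaussianBlur(c["img"].mean(2),(5,5),0)
p=[571.1,-346.1,np.radians(-40)]
for h in(-146.4,-150):
    th=np.radians(7);B=v2w(p,[[h,-3-49*np.sin(th+k),66+49*np.cos(th+k)] for k in(0,-np.pi/2)]);print(proj(c,B).round(0).tolist())
m=(g<45).astype(np.uint8);m[200:]=0
n,l,s,ce=cv2.connectedComponentsWithStats(m)
print([(s[i].tolist(),ce[i].round(1).tolist()) for i in range(1,n) if s[i][4]>60])
E
```

```text
t 16.7 x -0.3 y 10.2 z 130.2 th 7 r 47 Fy 9.2 Fz 4.1 Fx -2.0 torque 0.44
t 17.2 x -0.3 y 8.3 z 130.0 th 9 r 47 Fy 10.2 Fz 5.8 Fx -1.2 torque 0.49
[[320.0, 306.0], [321.0, 173.0]]
[[312.0, 306.0], [314.0, 173.0]]
[([524, 54, 11, 12, 100], [529.4, 59.2]), ([301, 161, 24, 23, 375], [312.5, 172.3]), ([540, 169, 67, 31, 424], [582.3, 184.8]), ([559, 181, 18, 19, 163], [568.8, 191.8])]
```

```bash
python3 -m pendant '0.1 0.12 0 0 0 0 1;0.15 0.18 0 0 0 0 1;0 0 0.5 0 0 0 1;0 0 1 0 0 0 1;0 0 1 0 0 0 1'>/dev/null; python3 f.py; python3 -m pendant '0 0 0.5 0 0 0 1;0 0 0 0 0 0 1;0 0 0 0 0 0 1;0 0 0 0 0 0 1;0 0 0 0 0 0 1'>/dev/null; python3 f.py
python3 - <<'E'
from cell import imaging
from h import *
a=imaging.camera("side");np.savez("pics/side9.npz",**a)
# cup shift relative to jaw casting, start picture vs now, by template matching (side camera, x8 zoom)
s0=load("side0")["img"].mean(2).astype(np.float32);s9=a["img"].mean(2).astype(np.float32)
U=lambda i:cv2.resize(i,None,fx=8,fy=8,interpolation=2)
p=[571.1,-346.1,np.radians(-40)]
for nm,(x0,y0,x1,y1) in{"cup":(281,146,302,166),"lever":(294,160,310,182),"casting":(312,147,356,165)}.items():
    T=U(s0[y0:y1,x0:x1]);R=U(s9[y0-5:y1+30,x0-5:x1+30]);m=cv2.matchTemplate(R,T,5);_,v,_,l=cv2.minMaxLoc(m);print(nm,v,np.array(l)/8-5)
for t in(40,42,44):
  for nm,P in(("cup",[-133,-58,52]),("cup riding",[-133,-58,52]),("casting",[-70,0,84])):
    Q=[P[0]+t,P[1],P[2]-(4.4 if "riding" in nm else 0)];print(t,nm,(proj(a,v2w(p,Q))-proj(a,v2w(p,P))).round(2))
E
```

```text
t 17.8 x -1.2 y 10.8 z 191.4 th 3 r 108 Fy -0.3 Fz -0.3 Fx 0.4 torque -0.03
t 18.2 x -1.5 y 12.0 z 202.1 th 2 r 119 Fy -0.2 Fz -0.5 Fx -0.1 torque -0.02
cup 0.9423584342002869 [ 7.75  12.375]
lever 0.9786070585250854 [ 8.125 13.25 ]
casting 0.9511004090309143 [ 9.25  13.375]
40 cup [[ 7.69 12.44]]
40 cup riding [[ 7.78 13.87]]
40 casting [[ 9.03 13.06]]
42 cup [[ 8.09 13.07]]
42 cup riding [[ 8.18 14.51]]
42 casting [[ 9.49 13.73]]
44 cup [[ 8.48 13.71]]
44 cup riding [[ 8.57 15.15]]
44 casting [[ 9.96 14.4 ]]
```

```bash
python3 -c "
from cell import job
print(job.hand_in())"
```

```text
the job is handed in; nothing more can be done
None
```

I handed the job in at about 18 s with the block clamped. From the turning torque I put the clamping force at about 53 N (give or take 10 N). The side camera shows the lever up with its tooth in the rack, and the arm is clear of everything. The block's squareness was last checked when it first came snug, and I never measured whether the bystanders had shifted. The hand-in gave no verdict.

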